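# Log the paint jar, then free and hold open the lid of the curing box

### The arm

A 6-joint arm with a two-finger parallel gripper is mounted at the origin on the work surface. World frame = base frame: x ahead of the robot, y to its left, z up, the work surface at z = 0. Lengths are in mm, angles in degrees, forces in N, time in s.
With the tool pointing down it reaches from about 300 to 850 mm from the base axis. Payload 4.2 kg.
Tool frame: the origin (TCP) lies at the very end of the fingers, on their centre line; the grasp point (between the pads) lies 19 mm behind it; z points along the fingers, y is the line along which they close (so a half turn about z gives the same grasp; the last joint's range is limited). The gripper opens to 91 mm and grips with 3 to 60 N. Pads are 32 mm wide; open, the fingers measure 118 mm over their backs; the gripper's body (76 mm by 178 mm) begins 60 mm behind the grasp point.
Start: joints at [-77.865, 18.312, 89.639, -0, 72.044, -1.146], TCP at [132.097, -559.637, 213.976] pointing down, gripper open.
Joint ranges: [-177.97, 177.97], [-48.28, 115.42], [12.27, 149.76], [-77.06, 257.06], [2.81, 150.46], [-146.56, 146.56]. Speed limits (degrees/s): [147.25, 147.25, 180, 180, 180, 180].

### API

Orientations are given as a 3x3 rotation matrix whose columns are the frame's x, y, z axes.
In Python, from plant import robot, viewer gives the robot as it stands.
- The arm moves only by the shell command python3 -m handwheel 'ROWS'. ROWS is a JSON object of lists of equal length, an entry for each row: "grip": the finger opening in cm, from 0 to 9.12; "translation": the shift along the tool's x, y, z in cm, a list of three; "delta_rot": the turn, a rotation vector about the tool's x, y, z in degrees, a list of three. A call has 1 to 8 rows; each row shifts and turns the commanded pose from where the row before left it, along the tool's axes as they then stand; what a row does not reach is not made up. A row lasts 1/8 s, in which the tool goes at most 62.5 mm and 10.7 degrees, less where a joint would pass 70% of its speed; a pose out of reach is approached as far as the arm can. A call is refused whole if a number of a shift passes 6.25 or a number of a turn 10.7, either way. A call with a gripper value outside its range is refused whole. The fingers move at their own pace and stop on an object; the grip force is fixed at half the most. Time passes only in rows, so rows that do not move let the fingers close. It gives the time, the measured TCP pose, the force, the opening and the grip force at its end, in the units of the state.
- robot.state(): the state, without advancing time (a new reading comes with each control period).
- viewer.camera(name): name is "scene" or "side" or "wrist"; returns (picture, depth): 384x512x3 uint8, blue, green, red; 384x512 float32, mm along the optical axis (not along the pixel's ray), 0 where there is no reading.
- viewer.camera_params(name): a dict with "fx", "fy", "cx", "cy" (pixels), "T" (4x4, takes a point from camera to world coordinates). Camera axes: x right, y up, looking along -z (the intrinsics and any distortion apply to the point x, -y, -z); pixel columns grow to the right and rows downward; lengths in mm; the calibration is good to about 2 mm. A picture is of the moment at which its call begins: read the wrist's pose just before it. camera_params takes no time and is no camera call; for the wrist camera it gives the pose at the moment of the call.
- robot.sign_off(): hands the job in; it is judged then, once.
The state is a dict: "clock": time; "joint_positions": joint angles; "joint_velocities": joint speeds; "joint_efforts": joint torques, N m; "position": TCP position; "tcp_rot": TCP orientation; "ft_force": force on the tool from outside, world axes, zero at the start; "moment": the same for the moment, N m; "opening": opening from 0.0 (shut) to 1.0 (fully open); "grip_force": force on a finger pad.
Only numpy, scipy, OpenCV 4.12 (cv2) and the standard library are available. Lean on these libraries where they do the work, as an engineer would, in place of code of your own. Each camera call takes 0.05 s, during which the arm holds its last target. There are 200 camera calls.

### The job

Log the colour of this batch: turn the red paint jar on its spot so that its code label faces the window of the code reader, and let go of it. Then try the lid of the curing box by its steel bar, before touching the catch: if it stays caught, slide the red catch knob all the way to the left (the way its arrow points) to free it. Raise the lid by the bar to about 45 degrees and finish still holding it there for a colleague to load; leave the jar facing the reader and everything else where it is.

Things in the scene. Friction and masses are not known exactly. Their poses are not given: they have to be found in the camera images.
- jar: Red paint jar, upright on the ring of the reader's base plate: 60 mm in diameter, 84 mm tall (glass to 66 mm, then a steel cap 57 mm across), about 0.3 kg. Origin: centre of its underside; z up its axis; x out through the middle of its label. A white seal strip on the cap runs from the cap's centre towards the label, visible from above.
- jar_label (a point): middle of the jar's white label with the black code pattern: on the jar's side, 30.5 mm out from the axis along the jar's x, 34 mm above its underside
- reader: Code reader station, fixed: aluminium base plate 250 x 90 x 4 mm with a yellow ring 72 mm across for the jar, and a black head 60 x 48 mm, 91 mm tall. Origin: on the table below the head's middle; x points from the ring to the head; the ring's centre is at x = -130 mm, y = 0. The label faces the window when the jar's x axis points the same way as the reader's x axis.
- reader_window (a point): middle of the reader's window, on the head's face that looks towards the jar, 60 mm above the table, 31 mm from the reader's origin along -x
- dry_box: UV curing box, fixed: grey steel, 245 (x) x 280 mm (y), white lid, its top 134 mm above the table. Origin: on the table below its middle; x from the front (catch, bar) to the rear hinge; y to the left seen from the robot. The dark catch case on the front spans x -168 to -120 mm, is 130 mm wide, top at 130 mm; a lid lip (top at 134 mm) covers it from x = -138 mm rearwards.
- lid_angle (a joint): angle of the lid about its rear hinge: 0 shut, up to 1.5 rad as the front rises (0.785 = 45 degrees). The lid (about 0.7 kg) takes some 3 to 7 N at the bar to lift and falls shut when let go. When caught it still rises about 0.024 rad (4 to 5 mm at the bar) and then stops hard.
- lid: the lid with its steel grip bar: a round bar 14 mm in diameter, 110 mm between its two posts, along the box's y, its centre line 42 mm above the lid's top (clear space for fingers under and around it). Origin: middle of the hinge line, 122 mm from the box's origin along its x, 130 mm above the table; turns about its own y with the lid angle, shut it stands like the box.
- bar_mid (a point): middle of the grip bar, on its centre line: lid shut, 63 mm in front of the box's origin (x = -63 mm), 176 mm above the table; 185 mm in front of and 46 mm above the hinge line. Turns with the lid about the hinge.
- catch (a joint): slide of the red catch knob: 0 at its right end, 0.024 m at its left end (towards the box's +y, along the arrow). Moves with about 2 N, stays where left. It draws back a bolt hidden in the case; the bolt does not follow it back, so the knob stands near 0 at the start, lid caught or not. Slid past 0.020 it always frees the lid.
- catch_top (a point): middle of the top of the red catch knob, a fin 14 x 14 mm and 30 mm tall standing on the catch case, 157 mm in front of the box's origin (x = -157 mm; y = 0 when the joint reads 0), its top 160.5 mm above the table. Moves with the knob.
- jar_green: bystander: jar of green paint, 60 mm in diameter, 84 mm tall, beside the reader; origin under its centre
- dowel_a: bystander: lying wooden dowel, 11 mm thick, 70 mm long, beside the reader; origin under its middle, x along it
- dowel_b: bystander: a second dowel like it, beside the first
- screwdriver: bystander: screwdriver with yellow handle, 200 mm long, lying in front of the curing box, x along it
- wrench: bystander: steel wrench lying at the right side of the table, x along it
- paper_cup: bystander: empty green cup, 76 mm across, 90 mm tall, at the right side; origin under its centre
- tin_lid: bystander: round tin lid 68 mm across, 12 mm high, at the left side; origin under its centre
- brush: bystander: paint brush lying at the left side, x along it
There are look-alikes about, which are no part of the job. Leave any blue look-alike of the jar alone.

How it is judged (in metres and radians):
On the way, in this order (a step that is already met when the one before it is completed fails the run):
1. the red jar stands upright on its spot with its label facing the reader's window, let go (angle between the x axis of jar and the x axis of reader, either way round below 0.28 rad and horizontal distance between jar_label and reader_window below 0.095 m and y of jar in the frame of reader between -0.03 and 0.03 m and angle between jar's own z axis and vertical below 0.1 rad and contact force between the fingers and jar below 0.1 N and linear speed of jar below 0.02 m/s), for 0.2 s.
2. the lid has been tugged up by its bar with the catch knob still as it was (value of joint lid_angle above 0.012 rad and value of joint catch below 0.006 m and contact force between the fingers and lid above 1 N and distance between the grasp point and bar_mid below 0.075 m), for 0.1 s.
3. the lid is raised (value of joint lid_angle above 0.5 rad), for 0.1 s.
At the end, for the whole second after the job is handed in: Lid still, at 0.6 to 0.98 rad, carried by the fingers (over 1.5 N) within 75 mm of the bar's middle; knob as it was (under 6 mm) or fully left (over 19 mm); red jar let go, upright, within 30 mm sideways of its spot, turned within 0.28 rad of the reader, label under 95 mm from the window (all of step 1 and value of joint lid_angle between 0.6 and 0.98 rad and velocity of joint lid_angle between -0.05 and 0.05 rad/s and contact force between the fingers and lid above 1.5 N and distance between the grasp point and bar_mid below 0.075 m and (value of joint catch below 0.006 m or value of joint catch above 0.019 m)); the arm keeps its last pose, push and grip.
It fails at once if a bystander was moved more than 30 mm (distance of any of jar_green, dowel_a, dowel_b, screwdriver, wrench, paper_cup, tin_lid, brush from where it was at the start of the episode above 0.03 m).
It fails at once if the red jar was tipped over or carried off its spot (angle between jar's own z axis and vertical above 0.4 rad or distance of jar from where it was at the start of the episode above 0.05 m).
It also fails if it takes over 72 s, if anything falls off the work surface, if the arm or the gripper's body presses on something with over 40 N, if the wrist force passes 120 N, or if a joint passes its speed limit or range.

## Working session

There is one attempt and no reset: what is moved stays moved. The work goes in short steps, Python scripts to look and compute and a shell command to move; the robot and the scene stay as the last step left them, time stands still between calls to the robot, and variables do not carry over. Pictures are saved under pics/ and viewed, at most 10 in all, crops included, and the job is handed in when it is done.

```bash
mkdir -p pics; ls; cat > h.py <<'E'
import numpy as np,cv2
from plant import robot,viewer
def snap(n,f):
    p=viewer.camera_params(n); im,d=viewer.camera(n)
    cv2.imwrite(f'pics/{f}.png',im); np.savez(f'pics/{f}.npz',d=d,im=im,T=p['T'],k=[p['fx'],p['fy'],p['cx'],p['cy']]); return im,d,p
def load(f): return np.load(f'pics/{f}.npz')
def cloud(z):
    d=z['d'];fx,fy,cx,cy=z['k'];v,u=np.mgrid[:d.shape[0],:d.shape[1]]
    P=np.stack([(u-cx)/fx*d,-(v-cy)/fy*d,-d,np.ones_like(d)],-1)
    return (P@z['T'].T)[...,:3]
E
python3 - <<'E'
from h import *
for n in('scene','side'): 
    im,d,p=snap(n,n+'0'); print(n,p)
a=cv2.imread('pics/scene0.png');cv2.imwrite('pics/s0b.png',cv2.resize(a,(800,600)))
a=cv2.imread('pics/side0.png');cv2.imwrite('pics/d0b.png',cv2.resize(a,(800,600)))
s=robot.state();print(s)
E
```

```text
pics
scene {'fx': 495.7645895573717, 'fy': 495.7645895573717, 'cx': 260.2957510973098, 'cy': 192.01005419521272, 'T': array([[ 8.11747332e-01, -3.91527589e-01,  4.33327147e-01,
         1.11826335e+03],
       [ 5.83920421e-01,  5.57031798e-01, -5.90552722e-01,
        -8.50123454e+02],
       [-1.01593166e-02,  7.32408167e-01,  6.80790031e-01,
         1.10632666e+03],
       [ 0.00000000e+00,  0.00000000e+00,  0.00000000e+00,
         1.00000000e+00]])}
side {'fx': 408.79219708371863, 'fy': 408.79219708371863, 'cx': 260.5200874841647, 'cy': 187.47317803989066, 'T': array([[-7.05058710e-01,  5.16590852e-01, -4.85825181e-01,
        -8.18135899e+01],
       [-7.09077100e-01, -5.03808177e-01,  4.93342667e-01,
         5.97984655e+02],
       [ 1.00936102e-02,  6.92323055e-01,  7.21517086e-01,
         1.02049893e+03],
       [ 0.00000000e+00,  0.00000000e+00,  0.00000000e+00,
         1.00000000e+00]])}
{'clock': 0.1, 'joint_positions': array([-7.78641011e+01,  1.83490071e+01,  8.96982224e+01, -1.47735045e-03,
        7.20447533e+01, -1.14539183e+00]), 'joint_velocities': array([ 0.12678635, -0.09841675, -0.15324758, -0.04125169, -0.07140525,
       -0.12157636]), 'joint_efforts': array([-6.53049437e-05, -4.13333023e+01, -2.32510650e+01,  7.28521426e-02,
        4.22268372e-02, -5.36359164e-05]), 'position': array([ 132.00004918, -559.18594091,  213.2021324 ]), 'tcp_rot': array([[ 9.73252112e-01,  2.29739410e-01, -3.61486119e-04],
       [ 2.29739695e-01, -9.73250854e-01,  1.56436691e-03],
       [ 7.58005839e-06, -1.60557111e-03, -9.99998711e-01]]), 'ft_force': array([ 0.45801442, -0.432742  , -0.31778626]), 'moment': array([-0.00548289, -0.04952893, -0.03605017]), 'grip_force': 0.0, 'opening': 1.0022597941945801}
```

View pics/s0b.png

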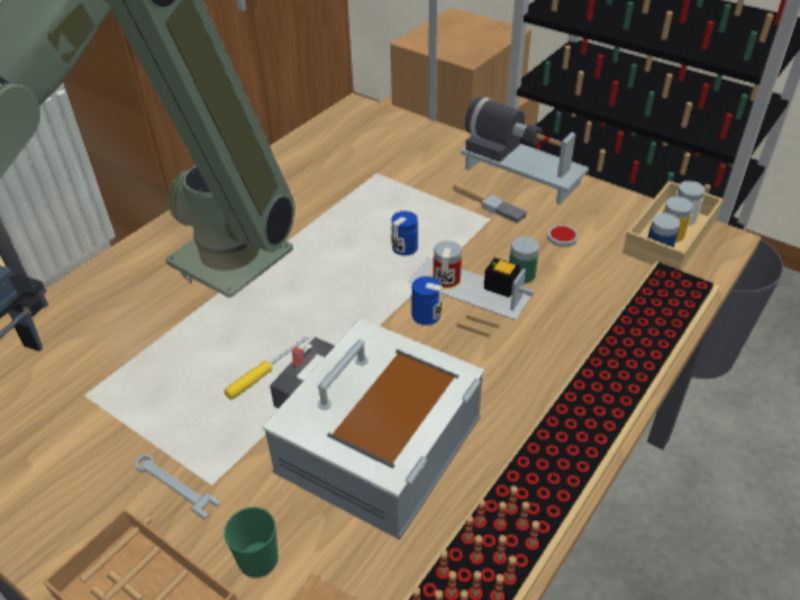

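View pics/d0b.png

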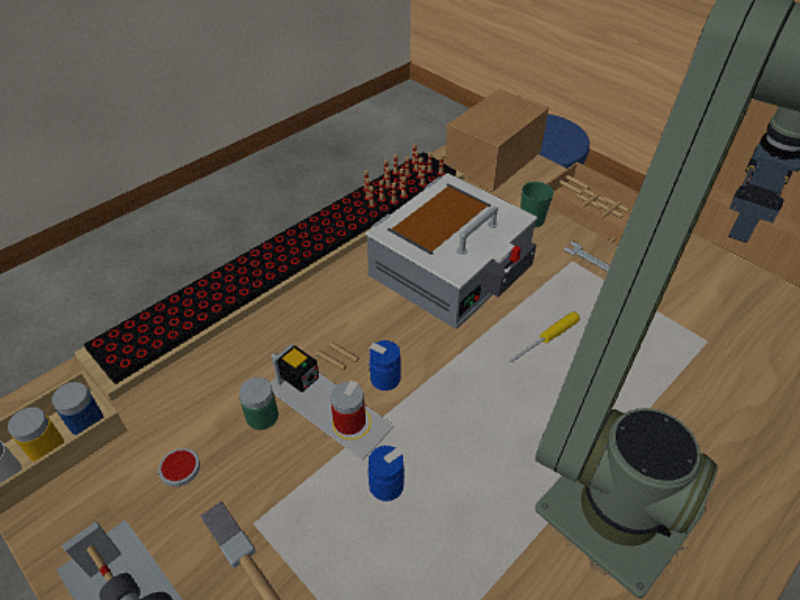

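The scene and side views show the red jar on its plate (scene 447,265; side 348,405), with two blue jars close by. The reader head is black with a yellow top (scene 505,275), and the box has its bar at (343,372) with the red knob at (298,357). I'll enlarge these and measure them.

```bash
python3 - <<'E'
from h import *
out=[]
for f,(x,y) in (('scene0',(245,125)),('side0',(150,205))):
    z=load(f);c=z['im'][y:y+90,x:x+120]; out.append(cv2.resize(c,(800,600),interpolation=cv2.INTER_CUBIC)[:, :])
cv2.imwrite('pics/j0.png',cv2.resize(np.vstack(out),(533,800))[:,:] if 0 else cv2.resize(np.hstack(out),(800,300)))
for f in('scene0','side0'):
    z=load(f);P=cloud(z);im=z['im'].astype(int);b,g,r=im[...,0],im[...,1],im[...,2]
    X,Y,Z=P[...,0],P[...,1],P[...,2]; ok=z['d']>0
    def rep(n,m,):
        m=m&ok&(X>150)&(X<1000)&(abs(Y)<700)&(Z<300)
        k,l,st,ce=cv2.connectedComponentsWithStats(m.astype(np.uint8))
        for i in range(1,k):
            if st[i,4]>12:
                q=P[l==i];print(f,n,st[i].tolist(),np.median(q,0).round(),q.min(0).round(),q.max(0).round())
    rep('red',(r>110)&(g<60)&(b<60)); rep('blue',(b>90)&(r<60)&(g<90)); rep('yel',(r>150)&(g>110)&(b<60))
    # caps
    rep('z84',(Z>79)&(Z<90)); rep('z176',(Z>165)&(Z<195)); rep('lid',(Z>128)&(Z<139))
E
```

```text
scene0 red [353, 145, 15, 9, 105] [580. 487.  11.] [555. 460.   5.] [607. 510.  16.]
scene0 red [426, 179, 6, 5, 15] [854. 426.  39.] [843. 415.  34.] [861. 437.  42.]
scene0 red [411, 184, 6, 5, 14] [824. 378.  40.] [814. 366.  34.] [831. 387.  45.]
scene0 red [432, 185, 6, 5, 15] [881. 412.  38.] [871. 406.  36.] [889. 424.  41.]
scene0 red [443, 186, 6, 5, 14] [911. 424.  39.] [900. 417.  36.] [916. 434.  45.]
scene0 red [417, 191, 6, 5, 15] [853. 355.  39.] [842. 349.  35.] [861. 368.  47.]
scene0 red [439, 193, 6, 4, 13] [911. 391.  38.] [901. 386.  34.] [917. 403.  42.]
scene0 red [402, 196, 7, 5, 14] [823. 307.  40.] [816. 304.  36.] [833. 322.  43.]
scene0 red [413, 197, 6, 5, 16] [854. 323.  40.] [844. 315.  35.] [862. 333.  43.]
scene0 red [424, 197, 6, 5, 15] [882. 343.  39.] [872. 334.  35.] [888. 357.  44.]
scene0 red [434, 198, 7, 5, 14] [907. 356.  38.] [898. 351.  35.] [917. 370.  44.]
scene0 red [420, 203, 6, 5, 15] [877. 311.  40.] [872. 301.  37.] [889. 320.  42.]
scene0 red [430, 204, 7, 6, 17] [908. 326.  39.] [897. 313.  34.] [916. 339.  46.]
scene0 red [393, 20
[... 12191 characters left out ...]
ide0 z84 [63, 349, 11, 8, 29] [485. 638.  83.] [484. 627.  80.] [487. 648.  90.]
side0 z84 [52, 358, 9, 7, 21] [485. 667.  86.] [484. 659.  79.] [488. 675.  89.]
side0 z176 [295, 132, 24, 23, 135] [ 524. -221.  181.] [ 514. -287.  167.] [ 537. -165.  186.]
side0 lid [311, 62, 12, 8, 32] [ 857. -674.  138.] [ 826. -699.  136.] [ 881. -642.  139.]
side0 lid [286, 75, 57, 22, 168] [ 763. -516.  134.] [ 708. -691.  128.] [ 868. -500.  139.]
side0 lid [234, 111, 110, 74, 4259] [ 576. -207.  135.] [ 417. -373.  128.] [732. -70. 139.]
side0 lid [44, 340, 27, 32, 176] [471. 652. 131.] [420. 627. 128.] [487. 676. 139.]
side0 lid [78, 367, 11, 17, 69] [382. 635. 135.] [369. 630. 128.] [410. 646. 139.]
```

View pics/j0.png

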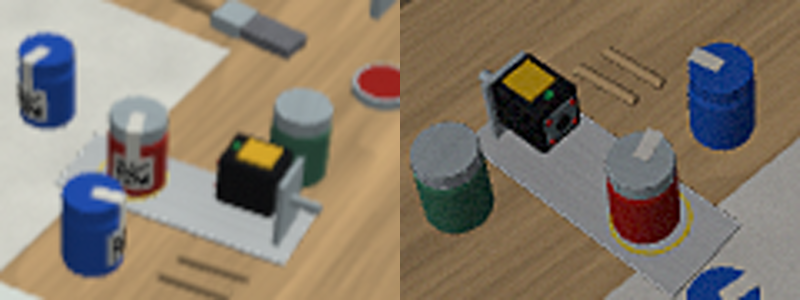

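The crop shows the red jar (scene half 138,145) with its strip and label turned towards the scene camera. The reader head's window faces the jar. Next I'll work out the exact angles.

```bash
python3 - <<'E'
from h import *
for f in('scene0','side0'):
    z=load(f);P=cloud(z);im=z['im'].astype(int);b,g,r=im[...,0],im[...,1],im[...,2]
    X,Y,Z=P[...,0],P[...,1],P[...,2]
    m=(np.hypot(X-446,Y-208)<36)&(Z>78)&(Z<92)
    q=P[m]; (cx,cy),rad=cv2.minEnclosingCircle(q[:,:2].astype(np.float32)); 
    v=im.min(-1); s=m&(v>np.percentile(v[m],78))
    # project colour rays to z=85
    sx,sy=P[s][:,0].mean(),P[s][:,1].mean()
    print(f,'jar',cx,cy,rad,'strip',s.sum(),sx-cx,sy-cy,np.degrees(np.arctan2(sy-cy,sx-cx)), np.sort(v[m])[::12])
    # plate
    pm=(Z>2)&(Z<30)&(np.hypot(X-520,Y-215)<200)
    # head top yellow square
    ye=(r>150)&(g>110)&(b<60)&(Z>75)&(Z<100)&(X>500)
    print('yel',cv2.minAreaRect(P[ye][:,:2].astype(np.float32)))
    ht=(Z>82)&(Z<100)&(np.hypot(X-573,Y-228)<45)&(r+g+b<500); print('head',cv2.minAreaRect(P[ht][:,:2].astype(np.float32)))
    bm=(Z>167)&(Z<195)&(X>480)&(X<580)&(Y>-320)&(Y<-140)
    print('bar',cv2.minAreaRect(P[bm][:,:2].astype(np.float32)),np.median(P[bm],0),P[bm][:,2].max())
    q=P[bm][:,:2];w=np.linalg.svd(q-q.mean(0))[2][0];print(q.mean(0),w)
    lm=(Z>129)&(Z<139)&(X>470)&(X<760)&(Y>-400)&(Y<-40); print('lid',cv2.minAreaRect(P[lm][:,:2].astype(np.float32)))
    km=(r>100)&(g<70)&(b<70)&(np.hypot(X-433,Y+229)<40)&(Z>120); q=P[km];print('knob',q.min(0),q.max(0),q[q[:,2]>155].mean(0))
E
```

```text
scene0 jar 446.26043701171875 207.33889770507812 31.377851486206055 strip 40 1.5917222862541394 -2.524242742911781 -57.765527776701816 [ 78  97 115 121 138 151 151 153 153 154 155 157 164 174 196 201]
yel ((572.5985717773438, 229.30335998535156), (35.91855239868164, 36.68023681640625), 6.741020679473877)
head ((571.5842895507812, 222.42135620117188), (58.94647979736328, 52.43427658081055), 8.882842063903809)
bar ((529.8182983398438, -229.22686767578125), (15.81453800201416, 124.17298126220703), 5.514400482177734) [ 531.72393525 -233.02140413  178.53880619] 185.21463061679538
[ 531.36206294 -232.63486201] [ 0.08940132 -0.99599569]
lid ((596.0813598632812, -222.13238525390625), (258.5635986328125, 286.7721862792969), 5.069881439208984)
knob [ 434.28119485 -245.73559226  132.53423277] [ 436.90692196 -244.00935043  139.32463818] [nan nan nan]
side0 jar 445.11492919921875 209.75808715820312 30.040496826171875 strip 67 1.5967941853997445 -5.729221969714217 -74.42628930169435 [ 27  63  80  91 100 106 107 109 109 110 110 111 111 111 112 113 113 114
 114 115 116 118 120 125 139 143 146]
yel ((656.135986328125, 411.3691711425781), (443.489501953125, 39.89070129394531), 65.59273529052734)
head ((570.020263671875, 226.14427185058594), (67.11572265625, 50.029720306396484), 4.382615566253662)
bar ((525.8414916992188, -225.90707397460938), (14.21566104888916, 122.19171905517578), 4.702911376953125) [ 524.31371372 -219.96670653  181.12444692] 185.8850224982349
[ 524.5226978  -221.46391276] [-0.08729595  0.99618242]
lid ((594.8040161132812, -221.9130859375), (258.6617126464844, 289.0208740234375), 5.352266311645508)
knob [ 425.10916817 -242.87346087  132.86545791] [ 440.48486917 -225.66213076  162.49147916] [ 433.52484359 -232.89588825  159.93030538]<stdin>:21: RuntimeWarning: Mean of empty slice.
  ret = um.true_divide(
```

```bash
python3 -m handwheel '{"grip":[9.1,9.1,9.1,9.1,9.1,9.1,9.1,9.1],"translation":[[3.4,-4.8,-0.8],[3.4,-4.8,-0.8],[3.4,-4.8,-0.8],[3.4,-4.8,-0.8],[3.4,-4.8,-0.8],[3.4,-4.8,-0.8],[3.4,-4.8,-0.8],[3.4,-4.8,-0.8]],"delta_rot":[[0,0,0],[0,0,0],[0,0,0],[0,0,0],[0,0,0],[0,0,0],[0,0,0],[0,0,0]]}'; python3 -m handwheel '{"grip":[9.1,9.1,9.1,9.1,9.1],"translation":[[3.4,-4.8,0],[3.4,-4.8,0],[3.4,-4.8,0],[3.4,-4.8,0],[3.4,-4.8,0]],"delta_rot":[[0,0,0],[0,0,0],[0,0,0],[0,0,0],[0,0,0]]}'; python3 - <<'E'
from h import *
s=robot.state();print(s['joint_positions'].round(1),s['position'].round(1),s['tcp_rot'].round(3))
im,d,p=snap('wrist','w1'); print(p['T'].round(2).tolist(),p['fx'])
cv2.imwrite('pics/w1b.png',cv2.resize(im,(800,600)))
E
```

```text
clock: 1.1
position: [308.7, -121.6, 278.1]
tcp_rot: [[0.973, 0.229, 0.001], [0.229, -0.973, -0.0], [0.001, 0.0, -1.0]]
ft_force: [1.1, -0.1, -0.5]
opening: 0.999
grip_force: 0.0
clock: 1.72
position: [419.1, 151.2, 277.7]
tcp_rot: [[0.973, 0.23, 0.0], [0.23, -0.973, -0.001], [-0.0, 0.001, -1.0]]
ft_force: [0.8, -0.4, 0.6]
opening: 1.001
grip_force: 0.0
[18.4  4.3 98.5 -0.  77.2 95.1] [419.1 151.2 277.7] [[ 0.973  0.23   0.   ]
 [ 0.23  -0.973 -0.001]
 [-0.     0.001 -1.   ]]
[[0.23, 0.93, 0.27, 495.11], [-0.97, 0.22, 0.06, 170.16], [-0.0, -0.28, 0.96, 448.07], [0.0, 0.0, 0.0, 1.0]] 280.28893642108363
```

View pics/w1b.png

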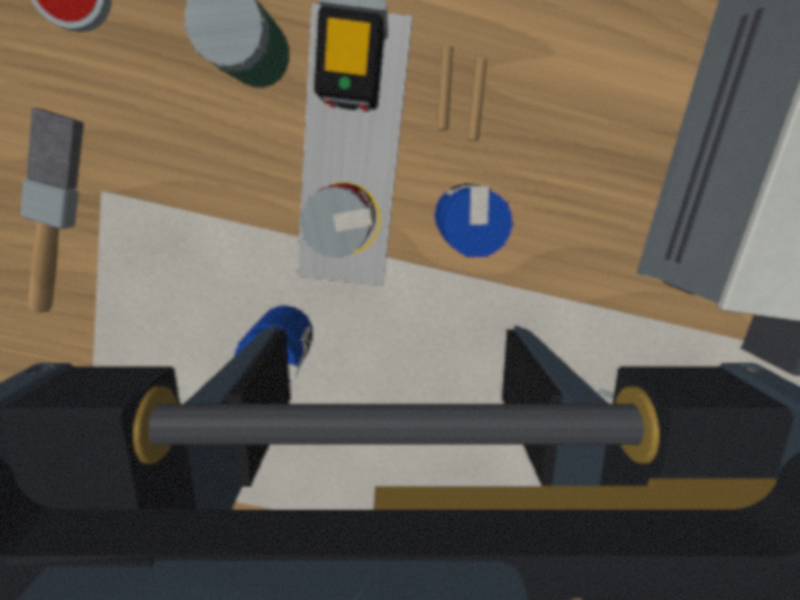

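The wrist view shows the cap centre at (338,221) with the strip running to (370,217). The plate's edges run (312,5)-(299,275) and (411,15)-(384,283).

```bash
cat >> h.py <<'E'
def px(f,u,v,zp,s=512/800):
    z=load(f);fx,fy,cx,cy=z['k'];T=z['T'];r=T[:3,:3]@[(u*s-cx)/fx,-(v*s-cy)/fy,-1]
    return T[:3,3]+r*(zp-T[2,3])/r[2]
E
python3 - <<'E'
from h import *
an=lambda d:np.degrees(np.arctan2(d[1],d[0]))
c=px('w1',338,221,88);t=px('w1',370,217,88);t0=px('w1',335,224,88);print('cap',c,'strip',an(t-t0))
z=load('w1');P=cloud(z);m=(np.hypot(P[...,0]-446,P[...,1]-208)<36)&(P[...,2]>80)&(P[...,2]<97)
print(cv2.minEnclosingCircle(P[m][:,:2].astype(np.float32)),np.median(P[m],0))
s=m&(z['im'].min(-1)>150);q=P[s][:,:2];print(s.sum(),q.mean(0)-c[:2],an(np.linalg.svd(q-q.mean(0))[2][0]))
a=[px('w1',*p,4) for p in((299,275),(312,5),(384,283),(411,15))];print(a,an(a[1]-a[0]),an(a[3]-a[2]))
h=[px('w1',*p,95) for p in((331,18),(324,74),(369,21),(366,77))];print(an(h[0]-h[1]),an(h[2]-h[3]))
mid=(a[0]+a[2])/2;ax=(a[1]-a[0])/np.linalg.norm(a[1]-a[0]);print(mid)
E
```

```text
cap [445.31378635 206.82938944  88.        ] strip -65.50028278640593
((444.391357421875, 208.8631134033203), 29.838512420654297) [444.58273916 209.22744683  87.8805327 ]
226 [  4.09281734 -10.1988499 ] -65.27599974519975
[array([369.65074034, 244.01360391,   4.        ]), array([614.19884877, 274.69253866,   4.        ]), array([381.71753706, 156.01872348,   4.        ]), array([626.85704622, 187.64475254,   4.        ])] 7.15048777247777 7.351258516891682
2.94606462245965 8.895932033180799
[375.6841387  200.01616369   4.        ]
```

```bash
python3 -m handwheel '{"grip":[9.1,9.1,9.1,9.1,9.1,9.1,9.1,9.1],"translation":[[1.3,-1.6,2],[1.3,-1.6,4],[1.2,-1.7,4],[0,0,3],[0,0,0],[0,0,3.5],[0,0,4],[0,0,3]],"delta_rot":[[0,0,0],[0,0,0],[0,0,0],[0,0,0],[0,0,0],[0,0,0],[0,0,0],[0,0,0]]}'
```

```text
clock: 2.78
position: [445.4, 205.6, 43.2]
tcp_rot: [[0.973, 0.229, 0.002], [0.229, -0.973, 0.001], [0.002, -0.0, -1.0]]
ft_force: [-0.2, 0.3, -0.4]
opening: 1.0
grip_force: 0.0
```

```bash
python3 -m handwheel '{"grip":[5,5,5,5,5,5],"translation":[[0,-0.1,0],[0,0,0],[0,0,0],[0,0,0],[0,0,0],[0,0,0]],"delta_rot":[[0,0,0],[0,0,0],[0,0,0],[0,0,0],[0,0,0],[0,0,0]]}'
```

```text
clock: 3.52
position: [445.5, 207.4, 44.5]
tcp_rot: [[0.973, 0.229, 0.003], [0.229, -0.973, 0.002], [0.003, -0.001, -1.0]]
ft_force: [0.4, 1.5, 7.0]
opening: 0.646
grip_force: 30.0
```

```bash
python3 -m handwheel '{"grip":[5,5,5,5,5,5,5,5],"translation":[[0,0,0],[0,0,0],[0,0,0],[0,0,0],[0,0,0],[0,0,0],[0,0,0],[0,0,0]],"delta_rot":[[0,0,-9.1],[0,0,-9.1],[0,0,-9.1],[0,0,-9.1],[0,0,-9.1],[0,0,-9.1],[0,0,-9.1],[0,0,-9.1]]}'
python3 -m handwheel '{"grip":[5,9.1,9.1,9.1,9.1],"translation":[[0,0,0],[0,0,0],[0,0,0],[0,0,0],[0,0,0]],"delta_rot":[[0,0,0],[0,0,0],[0,0,0],[0,0,0],[0,0,0]]}'
```

```text
clock: 4.53
position: [445.2, 208.0, 44.6]
tcp_rot: [[0.065, 0.998, 0.002], [0.998, -0.065, 0.003], [0.003, 0.002, -1.0]]
ft_force: [-2.7, 3.4, 7.9]
opening: 0.644
grip_force: 30.0
clock: 5.15
position: [444.3, 206.4, 42.7]
tcp_rot: [[0.068, 0.998, -0.0], [0.998, -0.068, -0.0], [-0.0, -0.0, -1.0]]
ft_force: [-0.3, 0.3, 0.5]
opening: 0.993
grip_force: 0.0
```

Released. I'll lift to about 280 mm and back a little so the wrist camera can see the jar.

```bash
python3 -m handwheel '{"grip":[9.1,9.1,9.1,9.1,9.1,9.1],"translation":[[0,0,-3],[0,0,-4],[0,0,-5],[0,0,-5],[-3,0,-5],[-3,0,-1]],"delta_rot":[[0,0,0],[0,0,0],[0,0,0],[0,0,0],[0,0,0],[0,0,0]]}'; python3 - <<'E'
from h import *
im,d,p=snap('wrist','w2')
cv2.imwrite('pics/w2b.png',cv2.resize(im,(800,600)))
P=cloud(load('w2'));an=lambda d:np.degrees(np.arctan2(d[1],d[0]))
m=(np.hypot(P[...,0]-446,P[...,1]-208)<36)&(P[...,2]>80)&(P[...,2]<97)
print(m.sum(),cv2.minEnclosingCircle(P[m][:,:2].astype(np.float32)))
s=m&(im.min(-1)>150);q=P[s][:,:2];print(s.sum(),q.mean(0)-[445,207.5],an(np.linalg.svd(q-q.mean(0))[2][0]))
E
```

```text
clock: 5.9
position: [441.8, 146.7, 276.5]
tcp_rot: [[0.067, 0.998, 0.007], [0.998, -0.067, 0.002], [0.002, 0.007, -1.0]]
ft_force: [0.5, -0.6, 0.2]
opening: 0.995
grip_force: 0.0
1664 ((445.41302490234375, 208.5264434814453), 29.820077896118164)
291 [14.54171763  2.78278558] -172.57816580088294
```

View pics/w2b.png

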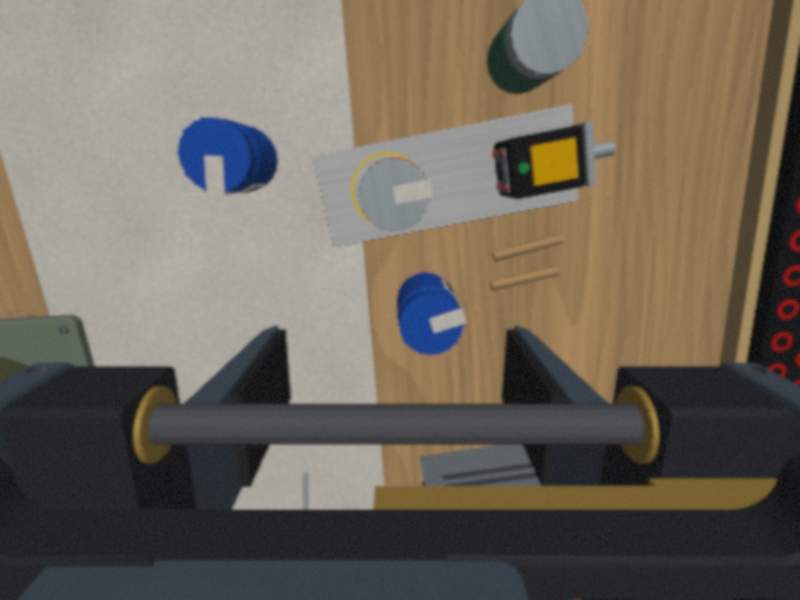

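The jar's strip now points along +7.4°, in line with the reader axis at about 7.3°, and the jar is free on its spot (cap 393,192). Next is the bar.

```bash
python3 -m handwheel '{"grip":[9.1,9.1,9.1,9.1,9.1,9.1,9.1,9.1],"translation":[[0,0,0],[-5.4,0.7,0],[-5.4,0.7,0],[-5.4,0.7,0],[-5.4,0.7,0],[-5.4,0.8,0],[-5.4,0.8,0],[-5.4,0.8,0]],"delta_rot":[[0,0,-9.0],[0,0,0],[0,0,0],[0,0,0],[0,0,0],[0,0,0],[0,0,0],[0,0,0]]}'; python3 -m handwheel '{"grip":[9.1,9.1],"translation":[[0,0,0],[0,0,0]],"delta_rot":[[0,0,0],[0,0,0]]}'; python3 - <<'E'
from h import *
im,d,p=snap('wrist','w3')
z=load('w3');P=cloud(z);X,Y,Z=np.moveaxis(P,-1,0)
m=(Z>165)&(Z<190)&(X>490)&(X<570)&(Y>-300)&(Y<-150)&(d>0);q=P[m]
print(m.sum(),q.mean(0) if m.any() else 0, cv2.minAreaRect(q[:,:2].astype(np.float32)) if m.any() else 0)
for n in('scene',):
    im,d,p=snap(n,'s3'); cv2.imwrite('pics/s3b.png',cv2.resize(im[170:320,120:320],(800,600)))
E
```

```text
clock: 6.95
position: [525.7, -226.8, 272.3]
tcp_rot: [[-0.088, 0.996, -0.001], [0.996, 0.088, 0.001], [0.001, -0.001, -1.0]]
ft_force: [1.3, 0.5, -0.3]
opening: 0.997
grip_force: 0.0
clock: 7.2
position: [525.3, -224.6, 272.2]
tcp_rot: [[-0.088, 0.996, -0.001], [0.996, 0.088, 0.001], [0.001, -0.001, -1.0]]
ft_force: [0.4, 0.4, 0.2]
opening: 0.997
grip_force: 0.0
1614 [ 525.58961947 -223.9882676   181.0321859 ] ((526.0072021484375, -227.7435760498047), (13.593158721923828, 121.92415618896484), 4.984867095947266)
```

View pics/s3b.png

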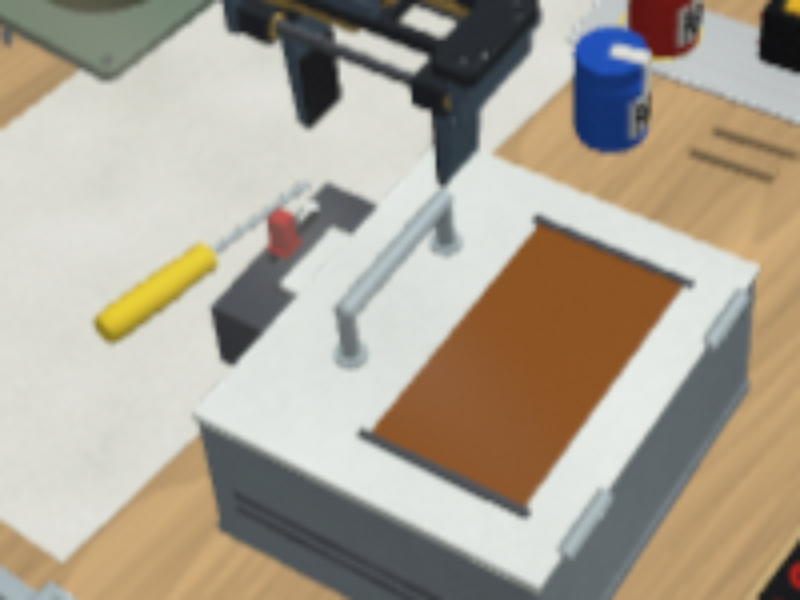

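The gripper is centred above the bar (bar ends at 345,305 and 440,205), and the wrist depth agrees to about 1–2 mm. I'll descend, grip, and then tug about 4 mm.

```bash
python3 -m handwheel '{"grip":[9.1,9.1,9.1,9.1,5,0,0,0],"translation":[[0,0.1,3],[0,0,4],[0,0,3],[0,0,1.5],[0,0,0],[0,0,0],[0,0,0],[0,0,0]],"delta_rot":[[0,0,0],[0,0,0],[0,0,0],[0,0,0],[0,0,0],[0,0,0],[0,0,0],[0,0,0]]}';python3 -m handwheel '{"grip":[0,0,0,0,0],"translation":[[0,0,0],[0,0,0],[0,0,0],[0,0,0],[0,0,0]],"delta_rot":[[0,0,0],[0,0,0],[0,0,0],[0,0,0],[0,0,0]]}'
```

```text
clock: 8.3
position: [527.0, -225.3, 158.8]
tcp_rot: [[-0.088, 0.996, 0.001], [0.996, 0.088, -0.001], [-0.001, 0.001, -1.0]]
ft_force: [-0.4, 0.0, -0.2]
opening: 0.589
grip_force: 0.0
clock: 8.93
position: [526.4, -225.1, 157.9]
tcp_rot: [[-0.089, 0.996, -0.0], [0.996, 0.089, -0.0], [-0.0, -0.0, -1.0]]
ft_force: [-0.2, -0.4, 0.2]
opening: 0.147
grip_force: 30.0
```

```bash
python3 -m handwheel '{"grip":[0,0,0,0,0],"translation":[[0,0,-0.2],[0,0,-0.2],[0,0,-0.2],[0,0,0],[0,0,0]],"delta_rot":[[0,0,0],[0,0,0],[0,0,0],[0,0,0],[0,0,0]]}'; python3 -m handwheel '{"grip":[0,0,0,0],"translation":[[0,0,-0.2],[0,0,-0.2],[0,0,0],[0,0,0]],"delta_rot":[[0,0,0],[0,0,0],[0,0,0],[0,0,0]]}'
```

```text
clock: 9.55
position: [527.7, -225.0, 163.2]
tcp_rot: [[-0.089, 0.996, 0.002], [0.996, 0.089, 0.0], [0.0, 0.002, -1.0]]
ft_force: [6.2, -0.1, -9.2]
opening: 0.147
grip_force: 30.0
clock: 10.05
position: [527.7, -224.9, 163.5]
tcp_rot: [[-0.088, 0.996, -0.001], [0.996, 0.088, 0.001], [0.001, -0.0, -1.0]]
ft_force: [10.9, -3.0, -26.1]
opening: 0.143
grip_force: 30.0
```

The lid stopped hard at about 5.5 mm with 26 N, so it is caught. I'll lower it, let go and move to the knob.

```bash
python3 -m handwheel '{"grip":[0,0,0,4.5,4.5,4.5,4.5,4.5],"translation":[[0,0,0.4],[0,0,0.4],[0,0,0.2],[0,0,0],[0,0,0],[0,0,0],[0,0,-3],[0,0,-4]],"delta_rot":[[0,0,0],[0,0,0],[0,0,0],[0,0,0],[0,0,0],[0,0,0],[0,0,0],[0,0,0]]}';python3 -m handwheel '{"grip":[4.5,4.5,4.5,4.5],"translation":[[0,-3.1,0],[0,-3.2,0],[0,-3.1,0],[0,0,0]],"delta_rot":[[0,0,0],[0,0,0],[0,0,0],[0,0,0]]}'
```

```text
clock: 11.05
position: [525.8, -224.8, 228.0]
tcp_rot: [[-0.089, 0.996, -0.003], [0.996, 0.089, 0.001], [0.001, -0.002, -1.0]]
ft_force: [0.9, -0.9, 0.9]
opening: 0.498
grip_force: 0.0
clock: 11.55
position: [431.4, -233.3, 228.5]
tcp_rot: [[-0.087, 0.996, 0.0], [0.996, 0.087, -0.0], [-0.0, 0.0, -1.0]]
ft_force: [1.5, -0.0, 0.1]
opening: 0.493
grip_force: 0.0
```

```bash
python3 - <<'E'
from h import *
s=robot.state();print(s['position'])
im,d,p=snap('wrist','w4')
P=cloud(load('w4'));X,Y,Z=np.moveaxis(P,-1,0);i=im.astype(int)
im2,d2,_=snap('side','d4');P2=cloud(load('d4'));i2=im2.astype(int)
for P,i,d in((P,i,d),(P2,i2,d2)):
    X,Y,Z=np.moveaxis(P,-1,0)
    m=(i[...,2]>70)&(i[...,1]<60)&(i[...,0]<60)&(np.hypot(X-433,Y+233)<40)&(Z>125)&(d>0);q=P[m];print(m.sum(), q.min(0) if len(q) else 0,q.max(0) if len(q) else 0)
cv2.imwrite('pics/d4b.png',cv2.resize(im2[110:230,240:400],(800,600)))
E
```

```text
[ 431.39024902 -233.34840307  228.54218749]
433 [ 423.16003523 -253.92602704  128.71801435] [ 454.78380043 -198.7360902   327.08097315]
52 [ 425.84668149 -245.41589433  130.59432793] [ 444.16125771 -225.07535023  163.67818291]
```

View pics/d4b.png

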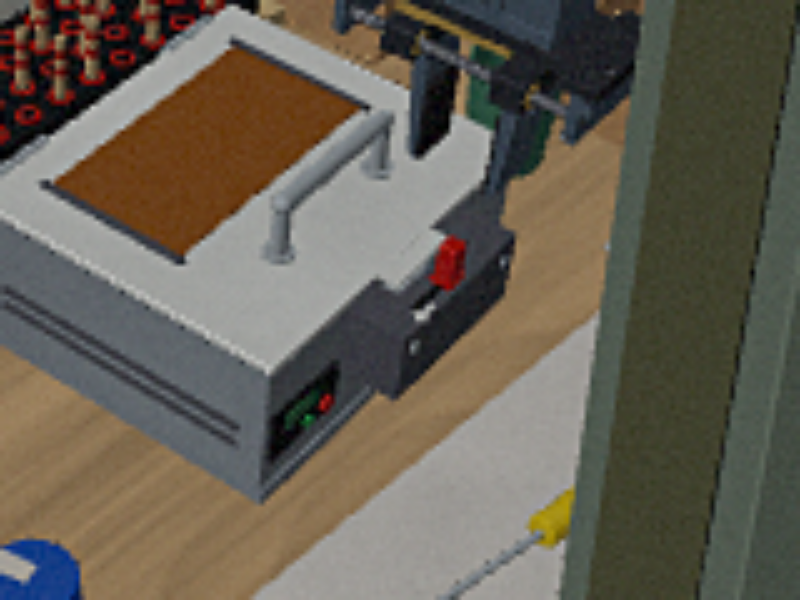

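The lid is shut again, and the knob (450,262 in the crop) stands at its right end under the fingers. I'll descend and grip it.

```bash
python3 -m handwheel '{"grip":[4.5,4.5,4.5,4.5,0,0,0,0],"translation":[[0,0.2,3],[0,0,3],[0,0,2.5],[0,0,0],[0,0,0],[0,0,0],[0,0,0],[0,0,0]],"delta_rot":[[0,0,0],[0,0,0],[0,0,0],[0,0,0],[0,0,0],[0,0,0],[0,0,0],[0,0,0]]}'
```

```text
clock: 12.65
position: [432.9, -233.7, 143.7]
tcp_rot: [[-0.09, 0.996, -0.004], [0.996, 0.09, -0.001], [-0.001, -0.004, -1.0]]
ft_force: [-6.9, -2.5, 6.4]
opening: 0.148
grip_force: 30.0
```

```bash
python3 -m handwheel '{"grip":[0,0,0,0,0,0,0],"translation":[[0.6,0,0],[0.7,0,0],[0.7,0,0],[0.5,0,0],[0.2,0,0],[0,0,0],[0,0,0]],"delta_rot":[[0,0,0],[0,0,0],[0,0,0],[0,0,0],[0,0,0],[0,0,0],[0,0,0]]}'
```

```text
clock: 13.52
position: [430.8, -210.7, 143.7]
tcp_rot: [[-0.091, 0.996, -0.003], [0.996, 0.091, -0.01], [-0.009, -0.004, -1.0]]
ft_force: [-7.5, -13.8, 1.9]
opening: 0.152
grip_force: 30.0
```

```bash
python3 -m handwheel '{"grip":[4.5,4.5,4.5,4.5,4.5,4.5,4.5,4.5],"translation":[[-0.1,0,0],[0,0,0],[0,0,-3.5],[0,0,-5],[-0.8,3.1,0],[-0.9,3.1,0],[-0.8,3.1,0],[0,0,0]],"delta_rot":[[0,0,0],[0,0,0],[0,0,0],[0,0,0],[0,0,0],[0,0,0],[0,0,0],[0,0,0]]}'; python3 -m handwheel '{"grip":[4.5],"translation":[[0,0,0]],"delta_rot":[[0,0,0]]}'; python3 - <<'E'
from h import *
im2,d,_=snap('side','d5');P=cloud(load('d5'));i=im2.astype(int);X,Y,Z=np.moveaxis(P,-1,0)
m=(i[...,2]>70)&(i[...,1]<60)&(i[...,0]<60)&(np.hypot(X-433,Y+220)<50)&(Z>140)&(d>0);q=P[m];print(m.sum(), q.min(0),q.max(0))
E
```

```text
clock: 14.52
position: [529.3, -223.8, 227.3]
tcp_rot: [[-0.09, 0.996, 0.0], [0.996, 0.09, 0.0], [0.0, 0.0, -1.0]]
ft_force: [0.1, 0.5, -0.8]
opening: 0.492
grip_force: 0.0
clock: 14.65
position: [527.0, -223.5, 227.7]
tcp_rot: [[-0.089, 0.996, -0.001], [0.996, 0.089, 0.001], [0.001, -0.001, -1.0]]
ft_force: [-0.4, -0.7, -0.2]
opening: 0.495
grip_force: 0.0
36 [ 424.52265576 -217.97824139  141.74007122] [ 438.09463258 -202.78732921  162.82632122]
```

The knob is at its left end (about 24 mm travelled). Next I'll re-grip the bar.

```bash
python3 -m handwheel '{"grip":[4.5,4.5,4.5,0,0,0,0,0],"translation":[[-0.1,0,3],[0,0,4],[0,0,0],[0,0,0],[0,0,0],[0,0,0],[0,0,0],[0,0,0]],"delta_rot":[[0,0,0],[0,0,0],[0,0,0],[0,0,0],[0,0,0],[0,0,0],[0,0,0],[0,0,0]]}'; python3 - <<'E'
import numpy as np
R=np.hypot(185,46);a0=np.arctan2(46,-185)
p0=None
for t in np.arange(0,0.81,0.0785):
    a=a0-t;p=R*np.array([np.cos(a),np.sin(a)])
    if p0 is not None: print(round(t,3),(p-p0).round(1))
    p0=p
E
```

```text
clock: 15.7
position: [526.4, -225.4, 159.0]
tcp_rot: [[-0.089, 0.996, -0.002], [0.996, 0.089, -0.001], [-0.001, -0.002, -1.0]]
ft_force: [-4.4, -1.0, 4.8]
opening: 0.145
grip_force: 30.0
0.078 [ 4.2 14.4]
0.157 [ 5.3 14. ]
0.236 [ 6.4 13.5]
0.314 [ 7.4 13. ]
0.392 [ 8.4 12.4]
0.471 [ 9.4 11.7]
0.55 [10.2 10.9]
0.628 [11.1 10.1]
0.706 [11.8  9.2]
0.785 [12.5  8.2]
```

```bash
python3 -m handwheel '{"grip":[0,0,0,0,0,0],"translation":[[0,0.2,-0.7],[0,0.22,-0.74],[0,0.25,-0.7],[0,0.28,-0.7],[0,0.31,-0.68],[0,0.33,-0.67]],"delta_rot":[[0,0,0],[0,0,0],[0,0,0],[0,0,0],[0,0,0],[0,0,0]]}'
```

```text
clock: 16.45
position: [540.4, -224.0, 198.9]
tcp_rot: [[-0.089, 0.996, -0.008], [0.996, 0.089, -0.0], [0.001, -0.008, -1.0]]
ft_force: [-7.9, -3.7, -3.8]
opening: 0.142
grip_force: 30.0
```

Freed, and the lid follows smoothly. I'll carry on up to 45°.

```bash
python3 -m handwheel '{"grip":[0,0,0,0,0,0,0,0],"translation":[[0,0.36,-0.66],[0,0.38,-0.64],[0,0.41,-0.63],[0,0.43,-0.61],[0,0.46,-0.59],[0,0.48,-0.58],[0,0.5,-0.55],[0,0.52,-0.54]],"delta_rot":[[0,0,0],[0,0,0],[0,0,0],[0,0,0],[0,0,0],[0,0,0],[0,0,0],[0,0,0]]}';python3 -m handwheel '{"grip":[0,0,0,0,0,0,0,0],"translation":[[0,0.54,-0.51],[0,0.57,-0.5],[0,0.58,-0.47],[0,0.6,-0.45],[0,0.62,-0.42],[0,0.63,-0.4],[0,0,0],[0,0,0]],"delta_rot":[[0,0,0],[0,0,0],[0,0,0],[0,0,0],[0,0,0],[0,0,0],[0,0,0],[0,0,0]]}'
python3 -m handwheel '{"grip":[0,0,0,0],"translation":[[0,0,0],[0,0,0],[0,0,0],[0,0,0]],"delta_rot":[[0,0,0],[0,0,0],[0,0,0],[0,0,0]]}'
python3 - <<'E'
from h import *
s=robot.state();g=s['position']-19*s['tcp_rot'][:,2];b=np.array([.996,.088,0]);o=np.array([526.3,-226,0])+185*b
v=g-o;print(s['clock'],g,'angle',np.arctan2(g[2]-130,-v@b)-np.arctan2(46,185),np.hypot(g[2]-130,v@b))
im,d,p=snap('scene','s6');cv2.imwrite('pics/s6b.png',cv2.resize(im,(800,600)))
E
```

```text
clock: 17.45
position: [573.7, -221.0, 248.5]
tcp_rot: [[-0.088, 0.996, -0.012], [0.996, 0.088, -0.001], [0.0, -0.012, -1.0]]
ft_force: [-13.7, -2.4, 6.0]
opening: 0.139
grip_force: 30.0
clock: 18.45
position: [610.1, -217.8, 279.4]
tcp_rot: [[-0.088, 0.996, -0.005], [0.996, 0.088, -0.002], [-0.001, -0.006, -1.0]]
ft_force: [-13.1, -0.8, 14.3]
opening: 0.145
grip_force: 30.0
clock: 18.95
position: [610.0, -217.8, 279.4]
tcp_rot: [[-0.088, 0.996, -0.005], [0.996, 0.088, -0.002], [-0.001, -0.006, -1.0]]
ft_force: [-14.5, -1.8, 14.7]
opening: 0.145
grip_force: 30.0
18.95 [ 610.1260311  -217.75521442  298.3528353 ] angle 0.7878608705416628 196.1914629788375
```

View pics/s6b.png

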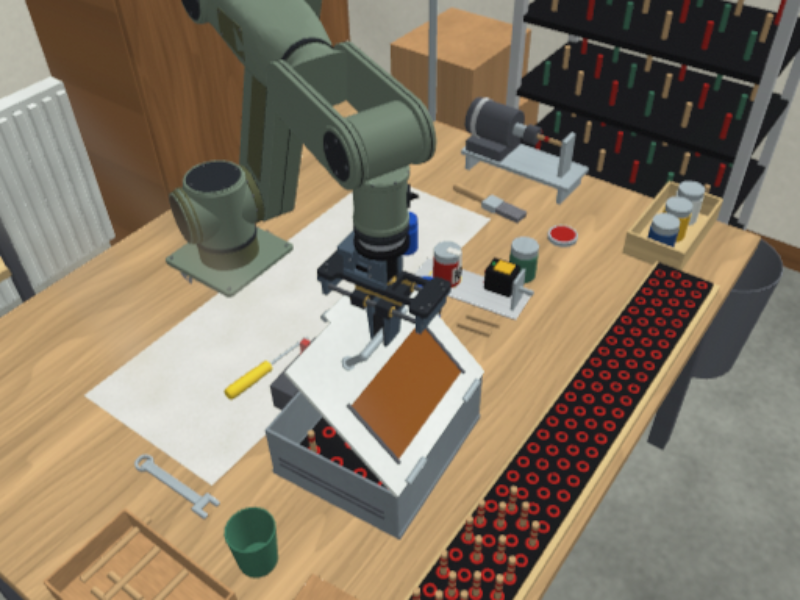

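The lid stands at about 45° in the fingers. The jar faces the reader, and the bystanders are in place. The readings are steady, so I'm handing it in.

```bash
python3 -c "
from plant import robot
print(robot.sign_off())"
```

```text
the job is handed in; nothing more can be done
None
```

The job is handed in, with no verdict shown: the red jar faces the reader and is let go, the lid was caught when tugged so I slid the catch knob fully left, and the arm is holding the lid by its bar at about 45° (0.79 rad by my measurement).

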